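# Take the depth of a slanted lamp-base bore

## Task

Take the depth gauge off its fork stand and lower its rod down the slanted hole of the wooden lamp base until it bottoms out, with the brass stop lying flat on the wood around the hole, and hold it there for two seconds. Then draw it out and hang it upright in the fork again, let go, with the stop still showing the depth of the hole. Leave the glassware, pliers and marker cup where they are.

Things in the scene. Friction and masses are not known exactly. Their poses are not given: they have to be found in the camera images.
- gauge_grip (a point): Centre of the depth gauge's square orange grip (26 x 26 mm across, sides square to x and y, 56 mm long). z runs along the gauge from rod tip to grip. Below the grip: an aluminium flange, 36 mm diameter, 8 mm thick, its underside 36 mm below this point; then a 12 mm round steel rod, its flat tip 146 mm below this point. About 0.23 kg. At the start it hangs upright in the fork.
- gauge_tip (a point): Centre of the flat lower end of the gauge rod; z axis along the rod towards the grip.
- stop_face (a point): Centre of the underside of the brass stop: a disc 48 mm in diameter, 6 mm thick, with a 22 mm hub (13 mm high in all), sliding on the gauge rod between tip and flange. z as the gauge's. The disc is too wide to pass up through the fork's slot.
- stop (a joint): Place of the brass stop on the rod: distance in m from rod tip up to the stop's underside (the gauge's reading). Starts at 0.015 to 0.032, end of travel 0.09. Takes about 3 N to slide and stays where it is pushed. When the rod goes down a hole narrower than the disc, the face around the hole pushes the stop up the rod.
- bore_mouth (a point): Centre of the mouth of the blind hole in the wooden lamp base, on the block's flat upper face (80 mm along x, 90 mm along y). z points out of the hole along its axis, square to that face, 25 degrees from vertical; x points up the slope of the face, y is level. Hole 30 mm in diameter, 55 mm deep, flat bottom. Mouth 95 mm above the table.
- fixture: Fixed blue steel fixture that clamps the lamp base, left or right of the robot. Origin on the table below the block; base plate 150 mm along y, from 85 mm to -x to 55 mm to +x of it; the hole leans to its -x. The cheeks beside the block stay below its upper face; a clamp screw with a cross bar sticks out to +y, to 89 mm from the origin and 77 mm above the table.
- fork_seat (a point): Where the gauge hangs: on the hanging rod's centre line, level with the fork's upper face (150 mm above the table), where the flange's underside rests. z up. The slot is 16 mm wide, runs along x, open towards -x, closed 8 mm to +x of the seat. At the slot's open end each prong has a yellow lip 4 mm high, 31 to 37 mm from the seat: the flange must be lifted over it.
- stand: Fixed fork stand; origin on the table straight below the seat, axes as the seat's. Two grey prongs, each 18 mm wide and 8 mm thick, end 37 mm to -x of the seat. They hang on a grey post, 43 to 61 mm to +x and 40 to 58 mm to +y of the seat, no higher than the fork's upper face; a wooden foot 12 mm high reaches 40 mm to -x. Nothing stands above the fork.
- tumbler: Loose green tumbler cut from a bottle, 72 mm diameter, 85 mm high; origin at the centre of its underside.
- green_bottle: Loose tall green bottle, 72 mm diameter, 240 mm high; origin at the centre of its underside.
- amber_bottle: Loose amber bottle, 80 mm diameter, 190 mm high; origin at the centre of its underside.
- clear_bottle: Loose clear bottle, 66 mm diameter, 235 mm high; origin at the centre of its underside.
- pliers: Loose pliers lying flat, red grips, 185 mm long; origin on the table just ahead of the pivot, x towards the jaws.
- marker_cup: Loose dark metal cup of marker pens, 72 mm diameter, pens up to 145 mm high; origin at the centre of its underside.
Mind the look-alikes: they are no part of the job. Leave any blue or pink look-alike of the part that bears gauge_grip alone.

How it is judged (in metres and radians):
On the way:
1. the rod stands on the bottom of the hole in line with it, with the stop flat on the wood around the mouth, held for 1.2 s (z of gauge_tip in the frame of bore_mouth below -0.053 m and distance between gauge_tip and bore_mouth below 0.06 m and angle between the z axis of gauge_tip and the z axis of bore_mouth, either way round below 0.09 rad and z of stop_face in the frame of bore_mouth between -0.0025 and 0.0025 m), for 1.2 s.
At the end, for the whole second after the job is handed in: The gauge hangs free in the fork, upright within 5 degrees, flange on the prongs inside the lips (within 12 mm of the seat, 18 towards the slot's mouth; height within 3 mm); its stop reads 55 mm within 2.5 mm; glassware, pliers and marker cup within 30 mm of their starts (value of joint stop between 0.0525 and 0.0575 m and x of gauge_tip in the frame of fork_seat between -0.018 and 0.012 m and y of gauge_tip in the frame of fork_seat between -0.012 and 0.012 m and z of gauge_tip in the frame of fork_seat between -0.113 and -0.107 m and angle between gauge_tip's own z axis and vertical below 0.09 rad and velocity of joint stop between -0.01 and 0.01 m/s); the robot touches nothing.
It fails at once if a bystander was moved by more than 30 mm (distance of any of tumbler, green_bottle, amber_bottle, clear_bottle, pliers, marker_cup from where it was at the start of the episode above 0.03 m).
It also fails if it takes over 72 s, if anything falls off the work surface, if the arm or the gripper's body presses on something with over 40 N, if the wrist force passes 120 N, or if a joint passes its speed limit or range.

## Robot

A 6-joint arm with a two-finger parallel gripper is mounted at the origin on the work surface. World frame = base frame: x ahead of the robot, y to its left, z up, the work surface at z = 0. Lengths are in mm, angles in degrees, forces in N, time in s.
With the tool pointing down it reaches from about 300 to 850 mm from the base axis. Payload 4.2 kg.
Tool frame: the origin (TCP) lies midway between the tips of the shut fingers; the grasp point (between the pads) lies 19 mm behind it; y points along the fingers, z is the direction in which the jaws open and shut, and the axes are right-handed (so a half turn about y gives the same grasp; the last joint's range is limited). The gripper opens to 91 mm and grips with 3 to 60 N. Pads are 32 mm wide; open, the fingers measure 118 mm over their backs; the gripper's body (76 mm by 178 mm) begins 60 mm behind the grasp point.
Start: joints at [-65.031, 18.312, 89.639, -0, 72.044, -1.146], TCP at [253.109, -516.313, 213.976] pointing down, gripper open.
Joint ranges: [-177.97, 177.97], [-48.28, 115.42], [12.27, 149.76], [-77.06, 257.06], [2.81, 150.46], [-146.56, 146.56]. Speed limits (degrees/s): [147.25, 147.25, 180, 180, 180, 180].

## Interface

Orientations are given as [roll, pitch, yaw] about the fixed x, y, z axes, in that order (R = Rz(yaw) Ry(pitch) Rx(roll)).
In Python, from workcell import env gives the robot as it stands.
- The arm moves only by the shell command python3 -m handwheel 'ROWS' [FORCE]. ROWS is JSON, a list of rows, each a list of 3 entries, a list of its own where there are three numbers: the opening, from 0 (shut) to 1 (fully open), then the shift along the tool's x, y, z in mm, then the turn, a rotation vector about the tool's x, y, z in degrees. A call has exactly 10 rows; each row shifts and turns the commanded pose from where the row before left it, along the tool's axes as they then stand; what a row does not reach is not made up. A row lasts 1/12 s, in which the tool goes at most 41.7 mm and 7.16 degrees, less where a joint would pass 70% of its speed; a pose out of reach is approached as far as the arm can. A call is refused whole if a number of a shift passes 41.7 or a number of a turn 7.16, either way. A call with a gripper value outside its range is refused whole. The fingers move at their own pace and stop on an object; FORCE is the grip in N (left out, the last holds). Time passes only in rows, so rows that do not move let the fingers close, or fill a call up. It gives the time, the measured TCP pose, the force and the opening at its end, in the units of the state.
- env.state(): the state, without advancing time (a new reading comes with each control period).
- env.grab_frame(name): name is "side" or "top"; returns the picture (384x512x3 uint8, red, green, blue); there is no depth.
- env.camera_info(name): a dict with "fx", "fy", "cx", "cy" (pixels), "camera_from_world" (4x4, takes a point from world to camera coordinates). Camera axes: x right, y down, z forward; pixel columns grow to the right and rows downward; lengths in mm; the calibration is good to about 2 mm. A picture is of the moment at which its call begins. camera_info takes no time and is no camera call.
- env.job_done(): hands the job in, once; it reports no verdict.
Trained networks look in the newest picture that a camera, given by its name, has taken for a name from the list of things; names that differ only in an ending like _2 or _b are one class to them, and where a whole thing is asked for, a point or a joint stands for the part that bears it (a point fixed in the world has none). Each returns a list of dicts, best first, with "p" (0 to 1); they miss things now and then, are a little off and sometimes report something else, mostly with a low value. They report only what shows in the picture. A call takes as long as a camera call. They do not tell look-alikes from the thing itself.
- env.masks_of(camera, label): "region" (384x512 bool, what is visible of it) and "location" ([column, row] in pixels, amid what is visible of it).
The state is a dict: "time_s": time; "qpos": joint angles; "qvel": joint speeds; "effort": joint torques, N m; "ee_pos": TCP position; "ee_rot": TCP orientation; "force": force on the tool from outside, world axes, zero at the start; "torque": the same for the moment, N m; "gripper_width": finger opening in mm.
Only numpy, scipy, OpenCV 4.12 (cv2) and the standard library are available. Lean on these libraries where they do the work, as an engineer would, in place of code of your own. Each camera call takes 0.05 s, during which the arm holds its last target.

## Working session

There is one attempt and no reset: what is moved stays moved. The work goes in short steps, Python scripts to look and compute and a shell command to move; the robot and the scene stay as the last step left them, time stands still between calls to the robot, and variables do not carry over. Pictures are saved under pics/ and viewed, and the job is handed in when it is done.

```bash
ls; mkdir -p pics; python3 - <<'E'
from workcell import env
import cv2
s=env.state();print(s)
for n in("side","top"):
    im=env.grab_frame(n);cv2.imwrite(f"pics/{n}0.png",im[:,:,::-1])
    c=env.camera_info(n);print(n,c)
E
```

```text
pics
{'time_s': 0.0, 'qpos': array([-6.50303351e+01,  1.83519082e+01,  8.97063754e+01, -1.18572660e-03,
        7.20431841e+01, -1.14480054e+00]), 'qvel': array([ 0.07529977,  0.02591524,  0.01644405,  0.02823335, -0.0360344 ,
        0.01306315]), 'effort': array([ 1.15032813e-03, -4.12455797e+01, -2.31972080e+01,  7.27585796e-02,
        4.55161231e-02, -1.21558742e-04]), 'ee_pos': array([ 252.88819051, -515.84437091,  213.11780697]), 'ee_rot': array([-9.01014701e+01,  9.00150597e-04, -1.53885169e+02]), 'force': array([-0.40720752,  0.79798669,  0.08598914]), 'torque': array([-0.03606428, -0.00407401,  0.01137781]), 'gripper_width': 91.11773828440546}
side {'fx': 385.5316006121964, 'fy': 385.5316006121964, 'cx': 258.8281975259959, 'cy': 189.13079588751424, 'camera_from_world': array([[ 9.88031658e-01, -1.53380499e-01, -1.63665713e-02,
        -5.58469609e+02],
       [-1.22903211e-01, -7.18677052e-01, -6.84396154e-01,
         1.57015483e+02],
       [ 9.32107445e-02,  6.78216572e-01, -7.28926635e-01,
         1.03301434e+03],
       [ 0.00000000e+00,  0.00000000e+00,  0.00000000e+00,
         1.00000000e+00]])}
top {'fx': 428.504703806198, 'fy': 428.504703806198, 'cx': 255.9277277554937, 'cy': 186.92091797404063, 'camera_from_world': array([[-2.82818722e-02, -9.99596933e-01, -2.47125209e-03,
         2.76183221e+01],
       [-9.97983347e-01,  2.83765937e-02, -5.67803544e-02,
         5.76662125e+02],
       [ 5.68275938e-02,  8.60413699e-04, -9.98383636e-01,
         1.37884860e+03],
       [ 0.00000000e+00,  0.00000000e+00,  0.00000000e+00,
         1.00000000e+00]])}
```

View pics/side0.png

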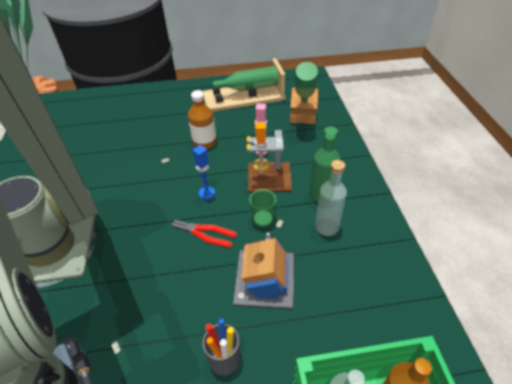

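View pics/top0.png

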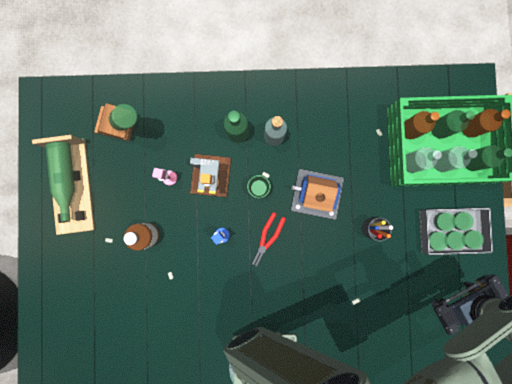

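```bash
python3 - <<'E'
from workcell import env
import numpy as np
for n in("side","top"):
    for l in("gauge_grip","stop","bore_mouth","fixture","stand","fork_seat","tumbler","marker_cup","green_bottle","amber_bottle","clear_bottle","pliers"):
        try:
            for d in env.masks_of(n,l)[:3]:
                r=d["region"];ys,xs=np.nonzero(r)
                print(n,l,round(d["p"],2),np.round(d["location"],1),len(xs),xs.min(),xs.max(),ys.min(),ys.max())
        except Exception as e: print(n,l,e)
print(env.state()["time_s"])
E
```

```text
side gauge_grip 0.81 [261.3 141.3] 444 253 268 123 172
side gauge_grip 0.73 [203.7 167.4] 556 193 214 146 199
side gauge_grip 0.63 [259.9 114.5] 174 256 266 104 154
side stop 0.72 [259.  167.6] 118 253 267 160 171
side stop 0.28 [269.5 173.4] 1603 246 291 131 192
side bore_mouth 0.63 [263.9 260.7] 1653 241 285 240 287
side fixture 0.93 [265.9 276.1] 3590 234 292 235 309
side stand 0.65 [272.9 174.3] 1634 247 291 131 193
side fork_seat 0.82 [270.3 172.1] 1564 247 290 131 192
side fork_seat 0.55 [261.9 209.6] 734 250 274 191 226
side tumbler 0.63 [261.3 208.7] 768 249 274 191 226
side tumbler 0.32 [270.4 173.6] 1448 248 290 132 192
side marker_cup 0.85 [219.  347.4] 1623 203 240 319 375
side green_bottle 0.67 [323.1 164.8] 1177 308 339 127 201
side amber_bottle 0.88 [199.7 124.2] 1085 188 215 92 147
side clear_bottle 0.76 [330.6 201.8] 1517 315 344 161 235
side pliers 0.74 [203.8 232. ] 609 172 235 221 247
side pliers 0.51 [269.4 172.6] 1550 247 290 131 192
top gauge_grip 0.85 [166.  173.9] 233 153 175 168 183
top gauge_grip 0.45 [206.3 180.3] 155 200 217 173 188
top gauge_grip 0.18 [265.7 238.4] 417 253 283 212 264
top stop 0.64 [223.9 231.3] 80 217 228 227 241
top stop 0.49 [170.8 180.2] 88 165 175 171 183
top bore_mouth 0.91 [318.8 192.7] 983 303 336 175 211
top fixture 0.96 [315.4 192.1] 1930 291 342 169 218
top stand 0.78 [210.6 172.8] 1284 191 229 155 195
top stand 0.6 [209.4 177.7] 158 200 217 173 187
top fork_seat 0.62 [210.6 172.6] 1193 190 229 154 196
top tumbler 0.88 [261.2 186.8] 397 247 269 176 197
top marker_cup 0.63 [375.1 226.9] 528 362 391 217 239
top green_bottle 0.8 [233.2 124.2] 604 223 246 110 141
top amber_bottle 0.7 [141.1 234.4] 740 124 158 223 249
top clear_bottle 0.92 [270.4 132.6] 513 263 285 117 145
top pliers 0.97 [266.3 235.6] 460 253 284 213 263
1.3
```

The side picture shows three candidates for the gauge:
- orange at (261,132), hanging in the grey fork; top (207,180)
- pink at (260,112) behind it; top (166,174)
- blue at (202,165); top (221,236)

By the description I choose the orange one in the fork. I'll check it in close crops.

```bash
python3 - <<'E'
import cv2,numpy as np
s=cv2.imread("pics/side0.png");t=cv2.imread("pics/top0.png")
f=lambda im,x,y,w,h,k:cv2.resize(im[y:y+h,x:x+w],None,fx=k,fy=k,interpolation=cv2.INTER_CUBIC)
a=f(s,235,95,65,100,6);b=f(t,180,145,65,65,6);c=f(t,285,160,65,65,6);d=f(s,225,225,75,90,6)
cv2.imwrite("pics/c1.png",a);cv2.imwrite("pics/c2.png",np.hstack([b,c]));cv2.imwrite("pics/c3.png",d)
E
```

```text
(no output)
```

View pics/c1.png

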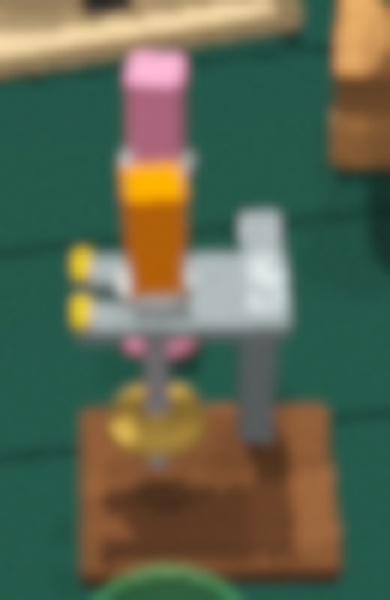

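View pics/c2.png

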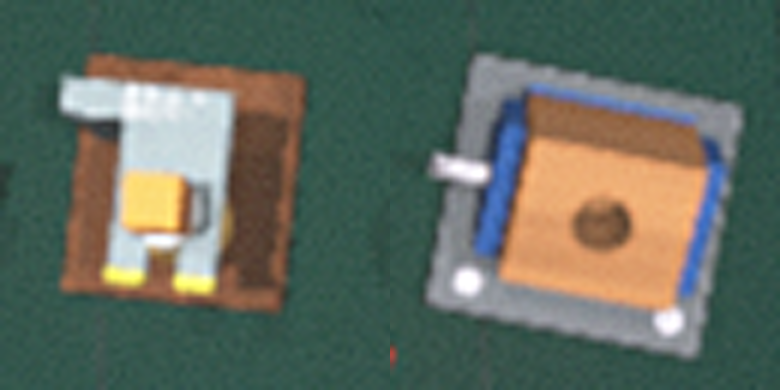

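View pics/c3.png

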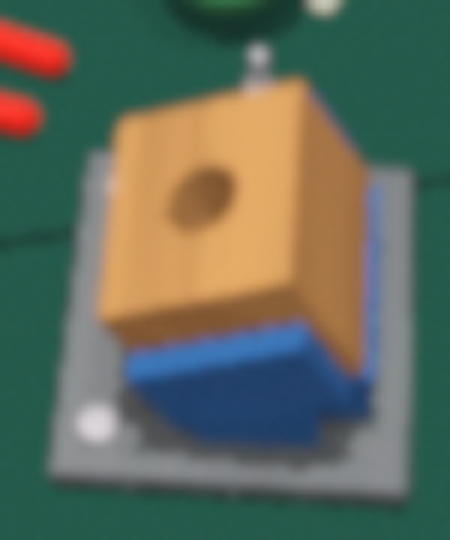

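The crop confirms that the orange grip hangs in the grey fork with the brass stop below. The hole is at top ~(319.6,196.6) and side ~(258.3,257.6). Next I'll work out poses from both views.

```bash
cat > h.py <<'E'
import numpy as np
from workcell import env
from scipy.optimize import least_squares
from scipy.spatial.transform import Rotation as R
C={n:env.camera_info(n) for n in("side","top")}
def proj(n,P):
    c=C[n];M=c["camera_from_world"];q=M[:3,:3]@np.asarray(P,float)+M[:3,3]
    return np.array([c["fx"]*q[0]/q[2]+c["cx"],c["fy"]*q[1]/q[2]+c["cy"]])
def atz(n,uv,z):
    c=C[n];M=c["camera_from_world"];d=np.array([(uv[0]-c["cx"])/c["fx"],(uv[1]-c["cy"])/c["fy"],1])
    Rm=M[:3,:3];o=-Rm.T@M[:3,3];d=Rm.T@d
    return o+d*(z-o[2])/d[2]
def tri(u1,u2):
    return least_squares(lambda P:np.r_[proj("side",P)-u1,proj("top",P)-u2],[600,-100,100]).x
def crop(x0,y0,k,p): return np.array([x0+(p[0]+.5)/k-.5,y0+(p[1]+.5)/k-.5])
E
cat > m.py <<'E'
from h import *
T1=lambda p:crop(180,145,6,p);T2=lambda p:crop(285,160,6,(p[0]-390,p[1]));S1=lambda p:crop(235,95,6,p);S3=lambda p:crop(225,225,6,p)
print("hole tri",tri(S3((202,198)),T2((601,222))),atz("top",T2((601,222)),95),atz("side",S3((202,198)),95))
for nm,p,q in(("lipL",(124,275),(80,262)),("lipR",(195,284),(78,311))):
    print(nm,atz("top",T1(p),152),atz("side",S1(q),152),tri(S1(q),T1(p)))
print("grip top",atz("top",T1((155,202)),214),atz("side",S1((153,185)),214),tri(S1((153,185)),T1((155,202))))
def corners(n,f,ps,z):
    Q=[atz(n,f(p),z) for p in ps];print(n,np.round(Q,1).tolist());return Q
print("plate");Q=corners("top",T2,[(477,55),(740,105),(695,355),(428,300)],8)
for a,b in((1,0),(2,3)): d=Q[b]-Q[a];print("y dir ang",np.degrees(np.arctan2(-d[0],d[1])),np.linalg.norm(d))
for a,b in((3,0),(2,1)): d=Q[b]-Q[a];print("x dir ang",np.degrees(np.arctan2(d[1],d[0])),np.linalg.norm(d))
print("foot");Q=corners("top",T1,[(92,53),(306,75),(281,312),(62,290)],12)
for a,b in((1,0),(2,3)): d=Q[b]-Q[a];print("y dir ang",np.degrees(np.arctan2(-d[0],d[1])),np.linalg.norm(d))
for a,b in((3,0),(2,1)): d=Q[b]-Q[a];print("x dir ang",np.degrees(np.arctan2(d[1],d[0])),np.linalg.norm(d))
print("lower-edge block");
A=tri(S3((113,118)),T2((500,278)));B=tri(S3((100,322)),T2((672,305)));print(A,B)
A2=tri(S3((303,77)),T2((528,135)));B2=tri(S3((292,287)),T2((705,163)));print(A2,B2,(A+B+A2+B2)/4)
E
python3 m.py
```

```text
hole tri [ 537.15301065 -183.61717697   95.11275966] [ 537.50196206 -183.65954167   95.        ] [ 536.96649382 -183.53544203   95.        ]
lipL [563.86099884 174.99163847 152.        ] [564.07197065 178.50571351 152.        ] [563.6749456  174.56879535 155.23148277]
lipR [558.46198407 140.32016521 152.        ] [558.38563174 143.42866216 152.        ] [558.17195484 140.02796009 154.90949688]
grip top [594.27808787 151.68979923 214.        ] [595.59757095 150.79022391 214.        ] [595.06016747 151.71303013 213.28931744]
plate
top [[633.4, -132.0, 8.0], [601.9, -274.7, 8.0], [466.4, -244.9, 8.0], [500.4, -100.8, 8.0]]
y dir ang -12.455097047348083 146.11744447264954
y dir ang -13.258208838883453 147.9686070770742
x dir ang -13.198851821488203 136.6463529118227
x dir ang -12.429125807757144 138.70885440182485
foot
top [[693.3, 208.3, 12.0], [677.8, 91.6, 12.0], [548.6, 108.4, 12.0], [564.0, 227.3, 12.0]]
y dir ang -7.53776105713069 117.75115854770677
y dir ang -7.360624903343265 119.84480347304005
x dir ang -8.337906744872617 130.6488582942512
x dir ang -7.419621984052134 130.26588274529806
lower-edge block
[ 509.20657018 -132.33005308   82.67998257] [ 492.73103825 -221.05816572   78.78975525]
[ 582.7029135  -145.95238049  112.0605354 ] [ 563.5836121  -235.30853343  108.0456006 ] [ 537.05603351 -183.66228318   95.39396845]
```

```bash
cat > st.py <<'E'
from h import *
SEAT=np.array([594.7,152.,150.]);SY=-8.
HOLE=np.array([537.1,-183.6,95.]);HY=-12.2
def frame(yaw): return R.from_euler('z',yaw,degrees=True).as_matrix()@np.array([[0,0,1],[-1,0,0],[0,-1,0.]])
RS=frame(SY)  # tool x=-y_s, y=down, z=+x_s
RHv=frame(HY)
RB=R.from_euler('z',HY,degrees=True)*R.from_euler('y',-25,degrees=True)
RH=RB.as_matrix()@np.array([[0,0,1],[-1,0,0],[0,-1,0.]])
def show(tp=None,tR=None):
    s=env.state();A=R.from_euler('xyz',s["ee_rot"],degrees=True).as_matrix()
    np.set_printoptions(suppress=True,precision=2)
    print("t",round(s["time_s"],2),"pos",s["ee_pos"],"rot",s["ee_rot"],"F",s["force"],"w",round(s["gripper_width"],1),"q",np.round(s["qpos"],0))
    if tp is not None: print("shift tool",A.T@(np.asarray(tp)-s["ee_pos"]))
    if tR is not None: print("turn tool",np.degrees(R.from_matrix(A.T@tR).as_rotvec()))
    return s,A
E
python3 - <<'E'
from st import *
show(SEAT+[0,0,130],RS)
print("blue",tri((200,150),(219,229)),"pink",tri((260,107),(159,171)))
print("tumbler",atz("top",(259,187),85),"cup",atz("top",(378,230),100))
E
cat >a.sh <<'E'
python3 -c "
from st import *
show($1)"
E
```

```text
t 1.3 pos [ 253.09 -516.3   213.98] rot [ -90.     -0.   -153.88] F [ 0.59 -0.06  0.21] w 91.3 q [-65.  18.  90.  -0.  72.  -1.]
shift tool [-600.91  -66.06 -449.7 ]
turn tool [ -0.   -55.88   0.  ]
blue [438.67 120.09 178.04] pink [619.66 290.4  174.81]
tumbler [572.79   1.7   85.  ] cup [ 430.73 -356.2   100.  ]
```

```bash
python3 -m handwheel '[[1,[0,-8,0],[0,-7,0]],[1,[0,-8,0],[0,-7,0]],[1,[0,-8,0],[0,-7,0]],[1,[0,-8,0],[0,-7,0]],[1,[0,-8,0],[0,-7,0]],[1,[0,-8,0],[0,-7,0]],[1,[0,-8,0],[0,-7,0]],[1,[0,-8,0],[0,-6.9,0]],[1,[0,-8,0],[0,0,0]],[1,[0,0,0],[0,0,0]]]' 40; sh a.sh SEAT+[0,0,130],RS
```

```text
time_s: 2.13
ee_pos: [253.5, -517.0, 287.7]
ee_rot: [-89.9, -0.2, -98.2]
force: [0.1, 0.2, 0.0]
gripper_width: 91.3
t 2.13 pos [ 253.47 -517.    287.75] rot [-89.89  -0.16 -98.16] F [0.06 0.19 0.04] w 91.3 q [-65.  16.  82.   0.  82. -57.]
shift tool [-710.69    6.23  242.8 ]
turn tool [-0.11 -0.16  0.16]
```

```bash
python3 -m handwheel '[[1,[-30,0,12],[0,0,0]],[1,[-35,0,12],[0,0,0]],[1,[-35,0,12],[0,0,0]],[1,[-35,0,12],[0,0,0]],[1,[-35,0,12],[0,0,0]],[1,[-35,0,12],[0,0,0]],[1,[-35,0,12],[0,0,0]],[1,[-35,0,12],[0,0,0]],[1,[-35,0,12],[0,0,0]],[1,[-35,0,12],[0,0,0]]]'; sh a.sh SEAT+[0,0,130],RS
```

```text
time_s: 2.97
ee_pos: [420.2, -189.5, 285.8]
ee_rot: [-90.0, -0.0, -98.2]
force: [0.1, -0.0, 0.9]
gripper_width: 91.4
t 2.97 pos [ 420.17 -189.54  285.79] rot [-90.    -0.   -98.17] F [ 0.12 -0.04  0.91] w 91.4 q [-26.   6.  96.  -0.  78. -18.]
shift tool [-362.88    5.77  124.21]
turn tool [-0.   -0.17  0.  ]
```

```bash
python3 -m handwheel '[[1,[-35,0,12],[0,0,0]],[1,[-35,0,12],[0,0,0]],[1,[-35,0,12],[0,0,0]],[1,[-35,0,12],[0,0,0]],[1,[-35,0,12],[0,0,0]],[1,[-35,0,12],[0,0,0]],[1,[-35,0,12],[0,0,0]],[1,[-35,0,12],[0,0,0]],[1,[-35,0,12],[0,0,0]],[1,[0,0,0],[0,0,0]]]'; sh a.sh SEAT+[0,0,130],RS
```

```text
time_s: 3.8
ee_pos: [572.7, 111.2, 284.4]
ee_rot: [-90.0, 0.2, -97.9]
force: [-1.5, -0.6, 0.3]
gripper_width: 91.4
t 3.8 pos [572.71 111.18 284.44] rot [-90.01   0.18 -97.86] F [-1.52 -0.62  0.33] w 91.4 q [10. 17. 81.  0. 82. 18.]
shift tool [-43.43   4.57  16.2 ]
turn tool [ 0.01  0.14 -0.18]
```

```bash
python3 -m handwheel '[[1,[-22,5,8],[0,0,0]],[1,[-22,10,8],[0,0,0]],[1,[0,10,0],[0,0,0]],[1,[0,10,0],[0,0,0]],[1,[0,10,0],[0,0,0]],[1,[0,0,0],[0,0,0]],[1,[0,0,0],[0,0,0]],[1,[0,0,0],[0,0,0]],[1,[0,0,0],[0,0,0]],[1,[0,0,0],[0,0,0]]]'; python3 - <<'E'
from st import *
import cv2
show(SEAT+[0,0,17],RS)
f=lambda n,x,y,w,h,k:cv2.resize(env.grab_frame(n)[y:y+h,x:x+w,::-1],None,fx=k,fy=k,interpolation=cv2.INTER_CUBIC)
cv2.imwrite("pics/h1.png",np.hstack([f("side",220,70,100,110,4),f("top",170,125,90,110,4)]))
E
```

```text
time_s: 4.63
ee_pos: [592.8, 146.7, 241.8]
ee_rot: [-89.9, 0.0, -98.0]
force: [-0.6, 0.2, -0.1]
gripper_width: 91.2
t 4.63 pos [592.81 146.7  241.84] rot [-89.91   0.03 -98.02] F [-0.61  0.22 -0.07] w 91.2 q [13. 21. 82. -0. 77. 21.]
shift tool [-5.48 74.84  1.02]
turn tool [-0.09 -0.02 -0.03]
```

View pics/h1.png

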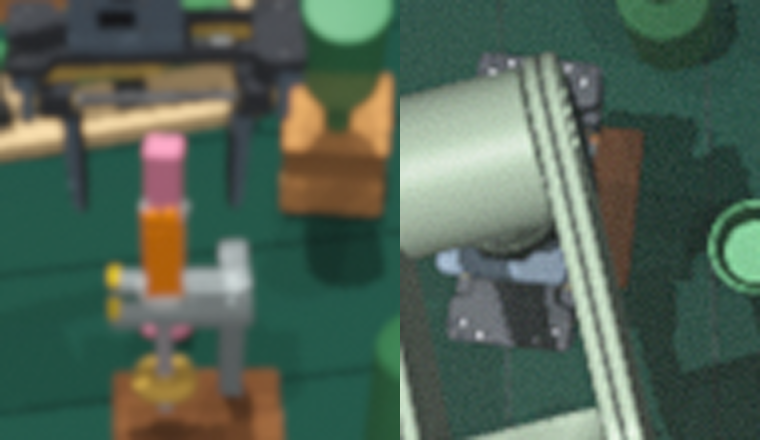

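The side crop shows the fingers on either side of the orange grip (~(160,230) in the crop), 5 mm too far to -y. I'll correct that and descend.

```bash
python3 -m handwheel '[[1,[-5.5,0,1],[0,0,0]],[1,[0,10,0],[0,0,0]],[1,[0,10,0],[0,0,0]],[1,[0,10,0],[0,0,0]],[1,[0,10,0],[0,0,0]],[1,[0,10,0],[0,0,0]],[1,[0,12,0],[0,0,0]],[1,[0,12,0],[0,0,0]],[1,[0,0,0],[0,0,0]],[1,[0,0,0],[0,0,0]]]' 15; sh a.sh SEAT+[0,0,17],RS; python3 -m handwheel '[[0.4,[0,0,0],[0,0,0]],[0.35,[0,0,0],[0,0,0]],[0.3,[0,0,0],[0,0,0]],[0.25,[0,0,0],[0,0,0]],[0.2,[0,0,0],[0,0,0]],[0.2,[0,0,0],[0,0,0]],[0.15,[0,0,0],[0,0,0]],[0.1,[0,0,0],[0,0,0]],[0.1,[0,0,0],[0,0,0]],[0.1,[0,0,0],[0,0,0]]]' 15; sh a.sh SEAT+[0,0,17],RS
```

```text
time_s: 5.57
ee_pos: [593.7, 152.1, 165.8]
ee_rot: [-90.1, -0.1, -98.0]
force: [-0.1, 0.8, -0.2]
gripper_width: 90.7
t 5.57 pos [593.75 152.07 165.79] rot [-90.12  -0.05 -97.99] F [-0.15  0.78 -0.23] w 90.7 q [13. 24. 89. -0. 68. 21.]
shift tool [-0.06 -1.21  0.95]
turn tool [0.12 0.01 0.05]
time_s: 6.4
ee_pos: [594.8, 152.1, 167.1]
ee_rot: [-89.9, -0.0, -98.0]
force: [1.6, -1.1, -0.4]
gripper_width: 27.0
t 6.4 pos [594.76 152.12 167.06] rot [-89.93  -0.02 -97.97] F [ 1.6  -1.08 -0.35] w 27.0 q [13. 24. 89. -0. 68. 21.]
shift tool [ 0.13  0.06 -0.04]
turn tool [-0.07  0.03  0.02]
```

```bash
python3 -m handwheel '[[0,[0,0,0],[0,0,0]],[0,[0,0,0],[0,0,0]],[0,[0,0,0],[0,0,0]],[0,[0,0,0],[0,0,0]],[0,[0,-3,0],[0,0,0]],[0,[0,-3,0],[0,0,0]],[0,[0,-3,0],[0,0,0]],[0,[0,-3,0],[0,0,0]],[0,[0,0,0],[0,0,0]],[0,[0,0,0],[0,0,0]]]' 45; sh a.sh; python3 - <<'E'
from st import *
import cv2
f=lambda n,x,y,w,h,k:cv2.resize(env.grab_frame(n)[y:y+h,x:x+w,::-1],None,fx=k,fy=k,interpolation=cv2.INTER_CUBIC)
cv2.imwrite("pics/h2.png",f("side",230,90,75,100,6))
E
```

```text
time_s: 7.23
ee_pos: [594.3, 152.3, 179.1]
ee_rot: [-90.0, 0.0, -98.0]
force: [0.5, 0.6, -1.9]
gripper_width: 26.1
t 7.23 pos [594.27 152.34 179.13] rot [-89.99   0.01 -97.98] F [ 0.47  0.63 -1.9 ] w 26.1 q [13. 23. 88.  0. 69. 21.]
```

View pics/h2.png

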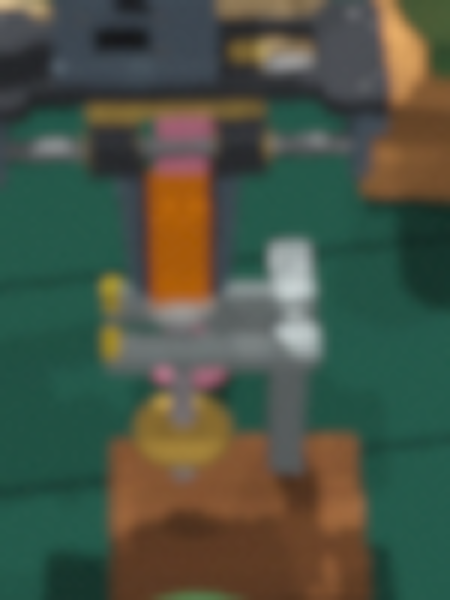

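The side crop shows the gauge lifted 12 mm, held upright between the fingers, with the flange clear of the prongs (~(180,310) in the crop). Now out over the lips.

```bash
python3 -m handwheel '[[0,[0,0,-8],[0,0,0]],[0,[0,0,-10],[0,0,0]],[0,[0,0,-10],[0,0,0]],[0,[0,0,-12],[0,0,0]],[0,[0,0,-12],[0,0,0]],[0,[0,0,-12],[0,0,0]],[0,[0,0,-12],[0,0,0]],[0,[0,-10,-4],[0,0,0]],[0,[0,-20,0],[0,0,0]],[0,[0,-20,0],[0,0,0]]]' 45; sh a.sh HOLE+[0,0,230],RHv; python3 -m handwheel '[[0,[0,-20,0],[0,0,0]],[0,[0,-20,0],[0,0,0]],[0,[0,-20,0],[0,0,0]],[0,[0,-20,0],[0,0,0]],[0,[0,-20,0],[0,0,0]],[0,[0,-10,0],[0,0,0]],[0,[0,0,0],[0,0,0]],[0,[0,0,0],[0,0,0]],[0,[0,0,0],[0,0,0]],[0,[0,0,0],[0,0,0]]]' 45;python3 - <<'E'
from st import *
zb=RB.as_matrix()[:,2]
show(HOLE+zb*(127+50),RH)
E
```

```text
time_s: 8.12
ee_pos: [514.1, 163.4, 229.9]
ee_rot: [-90.0, -0.0, -98.0]
force: [0.1, 0.4, -2.3]
gripper_width: 26.0
t 8.12 pos [514.13 163.43 229.85] rot [-90.04  -0.03 -97.96] F [ 0.05  0.36 -2.3 ] w 26.0 q [16. 15. 93. -0. 73. 24.]
shift tool [340.55 -95.02  70.72]
turn tool [0.04 4.24 0.03]
time_s: 8.95
ee_pos: [514.4, 163.2, 337.4]
ee_rot: [-90.2, -0.1, -98.0]
force: [0.2, -1.0, -2.3]
gripper_width: 25.7
t 8.95 pos [514.44 163.22 337.4 ] rot [-90.16  -0.08 -97.99] F [ 0.25 -1.   -2.31] w 25.7 q [16. 12. 81. -0. 87. 24.]
shift tool [334.7   82.45  -3.76]
turn tool [25.14  4.17 -0.84]
```

```bash
python3 -m handwheel '[[0,[20,0,0],[0,4.2,0]],[0,[30,0,0],[2,0,0]],[0,[35,0,0],[3,0,0]],[0,[40,0,0],[3,0,0]],[0,[40,0,0],[3,0,0]],[0,[40,0,0],[3,0,0]],[0,[40,0,0],[3,0,0]],[0,[40,0,0],[3,0,0]],[0,[30,0,0],[3,0,0]],[0,[20,0,0],[2,0,0]]]' 45; python3 -m handwheel '[[0,[0,0,0],[0,0,0]],[0,[0,0,0],[0,0,0]],[0,[0,0,0],[0,0,0]],[0,[0,0,0],[0,0,0]],[0,[0,0,0],[0,0,0]],[0,[0,0,0],[0,0,0]],[0,[0,0,0],[0,0,0]],[0,[0,0,0],[0,0,0]],[0,[0,0,0],[0,0,0]],[0,[0,0,0],[0,0,0]]]' 45;python3 - <<'E'
from st import *
zb=RB.as_matrix()[:,2]
show(HOLE+zb*(127+30),RH)
E
```

```text
time_s: 9.78
ee_pos: [443.4, -166.2, 337.5]
ee_rot: [-65.0, -0.1, -102.3]
force: [0.1, 0.2, -1.5]
gripper_width: 25.4
time_s: 10.62
ee_pos: [445.9, -164.2, 338.9]
ee_rot: [-65.0, -0.0, -102.2]
force: [0.3, 0.6, -1.8]
gripper_width: 26.0
t 10.62 pos [ 445.87 -164.17  338.95] rot [ -65.     -0.   -102.17] F [ 0.29  0.58 -1.79] w 26.0 q [-26.  -7. 105.   7.  58. -16.]
shift tool [ -0.28 103.51 -18.56]
turn tool [ 0.    0.03 -0.01]
```

```bash
python3 -m handwheel '[[0,[0,5,-6],[0,0,0]],[0,[0,10,-6],[0,0,0]],[0,[0,15,-6.5],[0,0,0]],[0,[0,20,0],[0,0,0]],[0,[0,20,0],[0,0,0]],[0,[0,18,0],[0,0,0]],[0,[0,10,0],[0,0,0]],[0,[0,5.5,0],[0,0,0]],[0,[0,0,0],[0,0,0]],[0,[0,0,0],[0,0,0]]]' 45;python3 - <<'E'
from st import *
import cv2
zb=RB.as_matrix()[:,2]
s,A=show(HOLE+zb*(127+30),RH)
tip=s["ee_pos"]+A[:,1]*127
print("tip pred",tip,{n:proj(n,tip) for n in C},{n:proj(n,HOLE) for n in C})
f=lambda n,x,y,w,h,k:cv2.resize(env.grab_frame(n)[y:y+h,x:x+w,::-1],None,fx=k,fy=k,interpolation=cv2.INTER_CUBIC)
cv2.imwrite("pics/h3.png",np.hstack([f("side",205,180,90,100,4),f("top",270,150,90,100,4)]))
E
```

```text
time_s: 11.45
ee_pos: [472.3, -170.1, 237.8]
ee_rot: [-65.0, -0.0, -102.2]
force: [1.1, 0.8, -2.3]
gripper_width: 25.7
t 11.45 pos [ 472.31 -170.12  237.76] rot [ -64.96   -0.01 -102.19] F [ 1.08  0.76 -2.26] w 25.7 q [-25.  -1. 115.   8.  42. -17.]
shift tool [-0.51  0.35 -0.36]
turn tool [-0.04  0.02  0.  ]
tip pred [ 524.84 -181.48  122.7 ] {'side': array([252.58, 250.75]), 'top': array([320.53, 200.5 ])} {'side': array([258.31, 257.6 ]), 'top': array([319.74, 196.71])}
```

View pics/h3.png

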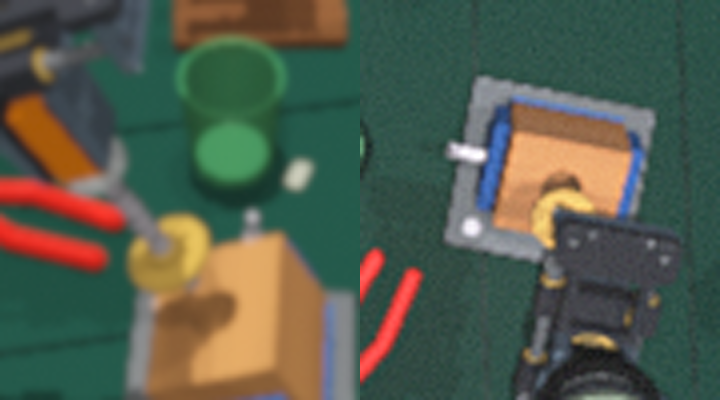

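Side: the disc is at crop (170,252) and in line with the hole at (213,310). Top: the disc is just downslope of the hole. The tip prediction agrees, so I'll lower along the axis.

```bash
python3 -m handwheel '[[0,[0,5,0],[0,0,0]],[0,[0,6,0],[0,0,0]],[0,[0,6,0],[0,0,0]],[0,[0,6,0],[0,0,0]],[0,[0,6,0],[0,0,0]],[0,[0,6,0],[0,0,0]],[0,[0,6,0],[0,0,0]],[0,[0,5,0],[0,0,0]],[0,[0,4,0],[0,0,0]],[0,[0,0,0],[0,0,0]]]' 45; sh a.sh "HOLE+RB.as_matrix()[:,2]*72,RH"; python3 -m handwheel '[[0,[0,4,0],[0,0,0]],[0,[0,4,0],[0,0,0]],[0,[0,4,0],[0,0,0]],[0,[0,4,0],[0,0,0]],[0,[0,4,0],[0,0,0]],[0,[0,4,0],[0,0,0]],[0,[0,2,0],[0,0,0]],[0,[0,2,0],[0,0,0]],[0,[0,0,0],[0,0,0]],[0,[0,0,0],[0,0,0]]]' 45; sh a.sh "HOLE+RB.as_matrix()[:,2]*72,RH"
```

```text
time_s: 12.38
ee_pos: [492.7, -174.4, 190.9]
ee_rot: [-65.1, 0.0, -102.2]
force: [-0.7, 0.1, -2.1]
gripper_width: 25.9
t 12.38 pos [ 492.69 -174.36  190.91] rot [ -65.1     0.01 -102.18] F [-0.65  0.05 -2.15] w 25.9 q [-24.   4. 117.   9.  35. -18.]
shift tool [-0.34 34.09  0.63]
turn tool [ 0.1   0.01 -0.02]
time_s: 13.22
ee_pos: [504.0, -176.9, 166.0]
ee_rot: [-65.1, 0.0, -102.2]
force: [-0.2, 0.1, -2.1]
gripper_width: 25.9
t 13.22 pos [ 504.   -176.86  166.02] rot [ -65.08    0.   -102.18] F [-0.21  0.12 -2.08] w 25.9 q [-24.   6. 118.   9.  31. -18.]
shift tool [-0.4   6.64  0.61]
turn tool [ 0.08  0.02 -0.01]
```

```bash
python3 -m handwheel '[[0,[0,2,0],[0,0,0]],[0,[0,1,0],[0,0,0]],[0,[0,1,0],[0,0,0]],[0,[0,0,0],[0,0,0]],[0,[0,0,0],[0,0,0]],[0,[0,0,0],[0,0,0]],[0,[0,0,0],[0,0,0]],[0,[0,0,0],[0,0,0]],[0,[0,0,0],[0,0,0]],[0,[0,0,0],[0,0,0]]]' 45;python3 - <<'E'
from st import *
import cv2
zb=RB.as_matrix()[:,2]
s,A=show(HOLE+zb*72,RH)
f=lambda n,x,y,w,h,k:cv2.resize(env.grab_frame(n)[y:y+h,x:x+w,::-1],None,fx=k,fy=k,interpolation=cv2.INTER_CUBIC)
cv2.imwrite("pics/h4.png",np.hstack([f("side",215,190,80,90,5),f("top",280,150,70,90,5)]))
E
```

```text
time_s: 14.05
ee_pos: [506.1, -177.4, 163.0]
ee_rot: [-65.0, -0.0, -102.2]
force: [-0.5, -0.7, -2.0]
gripper_width: 25.8
t 14.05 pos [ 506.11 -177.36  163.03] rot [ -64.99   -0.   -102.18] F [-0.51 -0.68 -1.97] w 25.8 q [-24.   7. 118.   9.  31. -18.]
shift tool [-0.44  3.02 -0.11]
turn tool [-0.01  0.02 -0.  ]
```

View pics/h4.png

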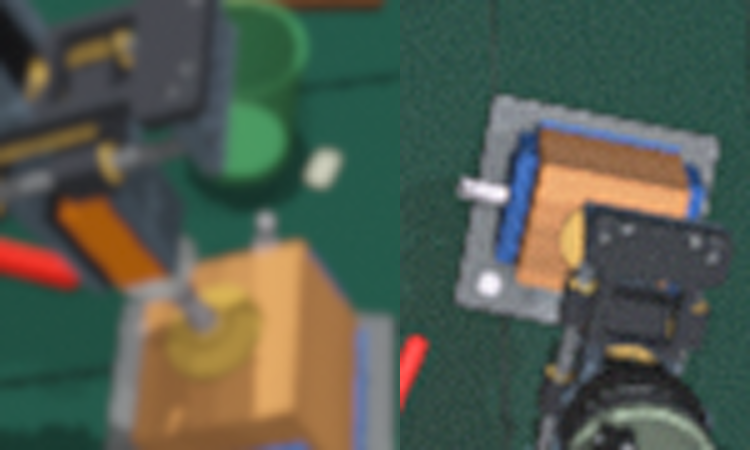

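The disc lies on the wood around the hole (side crop ~(210,330)). I'll go on in 1 mm steps until it bottoms.

```bash
python3 -m handwheel '[[0,[0,1,0],[0,0,0]],[0,[0,1,0],[0,0,0]],[0,[0,0.5,0],[0,0,0]],[0,[0,0.5,0],[0,0,0]],[0,[0,0,0],[0,0,0]],[0,[0,0,0],[0,0,0]],[0,[0,0,0],[0,0,0]],[0,[0,0,0],[0,0,0]],[0,[0,0,0],[0,0,0]],[0,[0,0,0],[0,0,0]]]' 45; sh a.sh "HOLE+RB.as_matrix()[:,2]*72,RH"
```

```text
time_s: 14.98
ee_pos: [507.2, -177.6, 160.8]
ee_rot: [-65.0, -0.0, -102.2]
force: [-5.2, 1.6, 5.9]
gripper_width: 25.7
t 14.98 pos [ 507.23 -177.6   160.8 ] rot [ -64.97   -0.01 -102.18] F [-5.21  1.59  5.89] w 25.7 q [-23.   7. 119.   9.  30. -18.]
shift tool [-0.44  0.51 -0.19]
turn tool [-0.03  0.02  0.  ]
```

```bash
python3 -m handwheel '[[0,[0,0.7,0],[0,0,0]],[0,[0,0,0],[0,0,0]],[0,[0,0,0],[0,0,0]],[0,[0,0,0],[0,0,0]],[0,[0,0,0],[0,0,0]],[0,[0,0,0],[0,0,0]],[0,[0,0,0],[0,0,0]],[0,[0,0,0],[0,0,0]],[0,[0,0,0],[0,0,0]],[0,[0,0,0],[0,0,0]]]' 45; sh a.sh "HOLE+RB.as_matrix()[:,2]*72,RH"; python3 - <<'E'
from st import *
import cv2
f=lambda n,x,y,w,h,k:cv2.resize(env.grab_frame(n)[y:y+h,x:x+w,::-1],None,fx=k,fy=k,interpolation=cv2.INTER_CUBIC)
cv2.imwrite("pics/h5.png",f("side",215,190,80,90,6))
E
```

```text
time_s: 15.82
ee_pos: [507.3, -177.6, 160.8]
ee_rot: [-65.0, -0.0, -102.2]
force: [-9.0, 1.6, 11.0]
gripper_width: 25.8
t 15.82 pos [ 507.28 -177.61  160.79] rot [ -64.96   -0.02 -102.17] F [-9.03  1.65 11.01] w 25.8 q [-23.   7. 119.   9.  30. -18.]
shift tool [-0.44  0.48 -0.25]
turn tool [-0.04  0.03  0.  ]
```

View pics/h5.png

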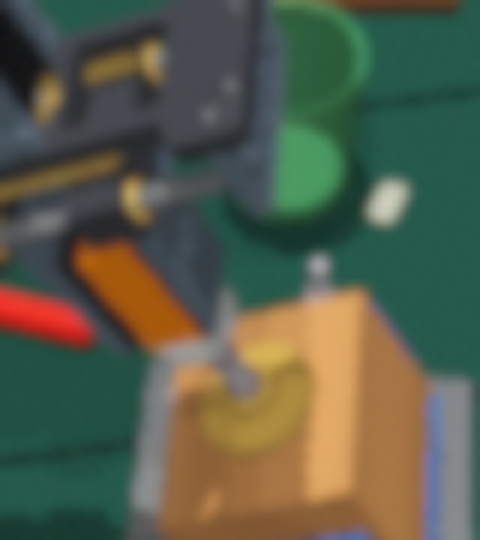

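It is bottomed: a further 0.7 mm of command gave no motion, the force rose to ~15 N along the axis, and the depth agrees with 55 mm within 0.5 mm. The picture shows the stop flat on the wood. Now I hold.

```bash
for i in 1 2 3; do python3 -m handwheel '[[0,[0,0,0],[0,0,0]],[0,[0,0,0],[0,0,0]],[0,[0,0,0],[0,0,0]],[0,[0,0,0],[0,0,0]],[0,[0,0,0],[0,0,0]],[0,[0,0,0],[0,0,0]],[0,[0,0,0],[0,0,0]],[0,[0,0,0],[0,0,0]],[0,[0,0,0],[0,0,0]],[0,[0,0,0],[0,0,0]]]' 45; done; python3 -m handwheel '[[0,[0,-3,0],[0,0,0]],[0,[0,-5,0],[0,0,0]],[0,[0,-8,0],[0,0,0]],[0,[0,-10,0],[0,0,0]],[0,[0,-12,0],[0,0,0]],[0,[0,-15,0],[0,0,0]],[0,[0,-20,0],[0,0,0]],[0,[0,-20,0],[0,0,0]],[0,[0,-20,0],[0,0,0]],[0,[0,-20,0],[0,0,0]]]' 45;sh a.sh "SEAT+R.from_euler('z',SY,degrees=True).apply([-84,0,0])+[0,0,187],RS"
```

```text
time_s: 16.7
ee_pos: [507.2, -177.6, 160.8]
ee_rot: [-65.0, -0.0, -102.2]
force: [-8.4, 1.8, 11.4]
gripper_width: 25.7
time_s: 17.53
ee_pos: [507.3, -177.6, 160.8]
ee_rot: [-65.0, -0.0, -102.2]
force: [-8.2, 1.8, 10.9]
gripper_width: 25.8
time_s: 18.37
ee_pos: [507.3, -177.6, 160.8]
ee_rot: [-65.0, -0.0, -102.2]
force: [-8.9, 1.9, 11.5]
gripper_width: 25.4
time_s: 19.2
ee_pos: [451.9, -165.6, 281.7]
ee_rot: [-65.0, -0.0, -102.2]
force: [0.4, -0.3, -1.9]
gripper_width: 25.8
t 19.2 pos [ 451.85 -165.6   281.74] rot [ -64.96   -0.02 -102.19] F [ 0.35 -0.29 -1.9 ] w 25.8 q [-25.  -5. 112.   7.  49. -17.]
shift tool [-334.44  -54.92   13.31]
turn tool [-25.03  -4.11   0.94]
```

```bash
python3 -m handwheel '[[0,[-20,-25,0],[-2,0,0]],[0,[-30,-20,0],[-3,0,0]],[0,[-35,-10,0],[-3,0,0]],[0,[-40,0,0],[-3,0,0]],[0,[-40,0,0],[-3,0,0]],[0,[-40,0,0],[-3,0,0]],[0,[-40,0,0],[-3,0,0]],[0,[-40,0,0],[-3,0,0]],[0,[-30,0,0],[-2,0,0]],[0,[-20,0,0],[0,-4.2,0]]]' 45; python3 -m handwheel '[[0,[0,0,0],[0,0,0]],[0,[0,0,0],[0,0,0]],[0,[0,0,0],[0,0,0]],[0,[0,0,0],[0,0,0]],[0,[0,0,0],[0,0,0]],[0,[0,0,0],[0,0,0]],[0,[0,0,0],[0,0,0]],[0,[0,0,0],[0,0,0]],[0,[0,0,0],[0,0,0]],[0,[0,0,0],[0,0,0]]]' 45;sh a.sh "SEAT+R.from_euler('z',SY,degrees=True).apply([-84,0,0])+[0,0,29],RS"
```

```text
time_s: 20.03
ee_pos: [503.7, 169.5, 330.4]
ee_rot: [-90.0, 0.1, -97.8]
force: [0.6, -0.1, -3.2]
gripper_width: 25.7
time_s: 20.87
ee_pos: [502.0, 166.1, 330.7]
ee_rot: [-90.0, -0.0, -98.0]
force: [-1.0, -0.3, -1.5]
gripper_width: 26.0
t 20.87 pos [502.01 166.13 330.67] rot [-89.99  -0.01 -98.  ] F [-1.   -0.34 -1.46] w 26.0 q [17. 11. 83. -0. 86. 25.]
shift tool [  1.07 151.67   9.74]
turn tool [-0.01  0.    0.01]
```

```bash
python3 -m handwheel '[[0,[1,10,0],[0,0,0]],[0,[0,20,0],[0,0,0]],[0,[0,20,0],[0,0,0]],[0,[0,20,0],[0,0,0]],[0,[0,20,0],[0,0,0]],[0,[0,20,0],[0,0,0]],[0,[0,20,0],[0,0,0]],[0,[0,15,0],[0,0,0]],[0,[0,6,0],[0,0,0]],[0,[0,0,0],[0,0,0]]]' 45; python3 - <<'E'
from st import *
import cv2
show(SEAT+[0,0,29],RS)
f=lambda n,x,y,w,h,k:cv2.resize(env.grab_frame(n)[y:y+h,x:x+w,::-1],None,fx=k,fy=k,interpolation=cv2.INTER_CUBIC)
cv2.imwrite("pics/h6.png",np.hstack([f("side",200,90,100,110,5)]))
E
```

```text
time_s: 21.7
ee_pos: [500.7, 164.9, 177.7]
ee_rot: [-90.2, -0.1, -98.0]
force: [0.2, 0.1, -2.8]
gripper_width: 25.7
t 21.7 pos [500.65 164.87 177.65] rot [-90.21  -0.11 -97.98] F [ 0.23  0.13 -2.75] w 25.7 q [17. 16. 99. -0. 66. 25.]
shift tool [-0.31 -1.7  94.92]
turn tool [0.21 0.02 0.11]
```

View pics/h6.png

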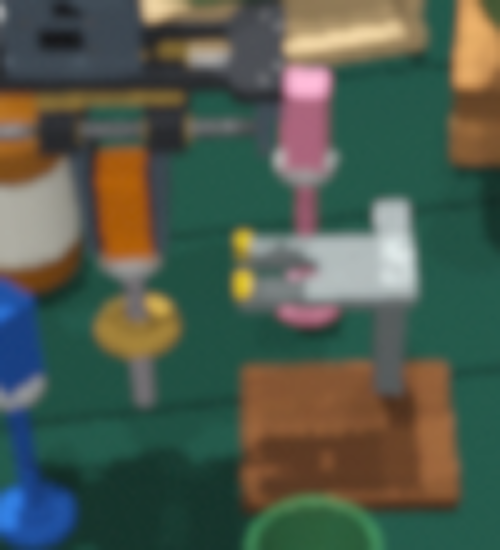

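```bash
python3 - <<'E'
from st import *
s,A=show()
p=s["ee_pos"]
for d in(127,72,66,19): print(d,(proj("side",p+A[:,1]*d)-[200,90])*5)
E
```

```text
t 21.75 pos [501.6  165.15 179.08] rot [-90.07  -0.04 -97.98] F [ 0.14 -0.4  -2.77] w 25.9 q [17. 16. 99. -0. 66. 25.]
127 [145.1  397.25]
72 [138.29 328.5 ]
66 [137.52 320.7 ]
19 [131.25 257.41]
```

The gauge is upright, and the tip and stop pixels match the prediction for a 55 mm reading. The rod is in line with the slot, so I slide it in.

```bash
python3 -m handwheel '[[0,[0,0,8],[0,0,0]],[0,[0,0,12],[0,0,0]],[0,[0,0,12],[0,0,0]],[0,[0,0,12],[0,0,0]],[0,[0,0,12],[0,0,0]],[0,[0,0,11],[0,0,0]],[0,[0,0,10],[0,0,0]],[0,[0,0,8],[0,0,0]],[0,[0,0,6],[0,0,0]],[0,[0,0,0],[0,0,0]]]' 45; python3 - <<'E'
from st import *
import cv2
show(SEAT+[0,0,17],RS)
f=lambda n,x,y,w,h,k:cv2.resize(env.grab_frame(n)[y:y+h,x:x+w,::-1],None,fx=k,fy=k,interpolation=cv2.INTER_CUBIC)
cv2.imwrite("pics/h7.png",np.hstack([f("side",230,90,80,110,5)]))
E
```

```text
time_s: 22.58
ee_pos: [593.4, 152.4, 179.5]
ee_rot: [-90.0, 0.0, -98.0]
force: [0.5, 0.2, -3.5]
gripper_width: 25.7
t 22.58 pos [593.37 152.4  179.46] rot [-89.96   0.   -98.02] F [ 0.5   0.18 -3.53] w 25.7 q [13. 23. 88. -0. 69. 21.]
shift tool [ 0.21 12.46  1.36]
turn tool [-0.04 -0.02 -0.  ]
```

View pics/h7.png

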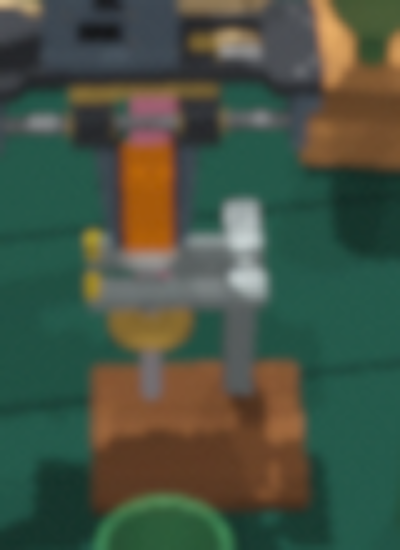

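The rod is in the slot, with the flange above the prongs inside the yellow lips. I'll lower it onto the prongs.

```bash
python3 -m handwheel '[[0,[0,2,0],[0,0,0]],[0,[0,3,0],[0,0,0]],[0,[0,3,0],[0,0,0]],[0,[0,1.5,0],[0,0,0]],[0,[0,1,0],[0,0,0]],[0,[0,0.5,0],[0,0,0]],[0,[0,0.5,0],[0,0,0]],[0,[0,0,0],[0,0,0]],[0,[0,0,0],[0,0,0]],[0,[0,0,0],[0,0,0]]]' 45; sh a.sh SEAT+[0,0,17],RS
```

```text
time_s: 23.47
ee_pos: [592.1, 152.7, 168.3]
ee_rot: [-90.0, 0.0, -98.0]
force: [0.8, 1.4, -1.8]
gripper_width: 25.9
t 23.47 pos [592.07 152.66 168.27] rot [-89.98   0.   -97.99] F [ 0.75  1.36 -1.85] w 25.9 q [13. 23. 89. -0. 68. 21.]
shift tool [0.29 1.27 2.7 ]
turn tool [-0.02  0.01 -0.  ]
```

```bash
python3 -m handwheel '[[0,[0,0.5,0],[0,0,0]],[0,[0,0.5,0],[0,0,0]],[0,[0,0.5,0],[0,0,0]],[0,[0,0.3,0],[0,0,0]],[0,[0,0,0],[0,0,0]],[0,[0,0,0],[0,0,0]],[0,[0,0,0],[0,0,0]],[0,[0,0,0],[0,0,0]],[0,[0,0,0],[0,0,0]],[0,[0,0,0],[0,0,0]]]' 45; sh a.sh SEAT+[0,0,17],RS
```

```text
time_s: 24.3
ee_pos: [592.1, 152.6, 167.1]
ee_rot: [-90.0, 0.0, -98.0]
force: [-1.8, -0.4, 6.6]
gripper_width: 25.8
t 24.3 pos [592.09 152.64 167.07] rot [-89.96   0.01 -97.99] F [-1.84 -0.42  6.55] w 25.8 q [13. 23. 89. -0. 68. 21.]
shift tool [0.27 0.07 2.67]
turn tool [-0.04  0.01 -0.01]
```

The flange is seated: the force turned to +6.6 N at z = 167.1, the same height as at the grasp. I release it gently and rise.

```bash
python3 -m handwheel '[[0.32,[0,0,0],[0,0,0]],[0.35,[0,0,0],[0,0,0]],[0.4,[0,0,0],[0,0,0]],[0.5,[0,0,0],[0,0,0]],[0.7,[0,0,0],[0,0,0]],[0.8,[0,0,0],[0,0,0]],[0.9,[0,0,0],[0,0,0]],[1,[0,0,0],[0,0,0]],[1,[0,0,0],[0,0,0]],[1,[0,0,0],[0,0,0]]]' 10; python3 -m handwheel '[[1,[0,-5,0],[0,0,0]],[1,[0,-10,0],[0,0,0]],[1,[0,-15,0],[0,0,0]],[1,[0,-20,0],[0,0,0]],[1,[0,-20,0],[0,0,0]],[1,[0,-20,0],[0,0,0]],[1,[0,-20,0],[0,0,0]],[1,[0,-20,0],[0,0,0]],[1,[0,-20,0],[0,0,0]],[1,[0,0,0],[0,0,0]]]'; python3 -m handwheel '[[1,[0,-10,0],[0,0,0]],[1,[35,0,-10],[0,0,0]],[1,[35,0,-10],[0,0,0]],[1,[35,0,-10],[0,0,0]],[1,[35,0,-10],[0,0,0]],[1,[35,0,-10],[0,0,0]],[1,[35,0,-10],[0,0,0]],[1,[35,0,-10],[0,0,0]],[1,[0,0,0],[0,0,0]],[1,[0,0,0],[0,0,0]]]'
python3 - <<'E'
from st import *
import cv2
s,A=show()
a=env.grab_frame("side");b=env.grab_frame("top")
g=lambda im,x,y,w,h,k:cv2.resize(im[y:y+h,x:x+w,::-1],None,fx=k,fy=k,interpolation=cv2.INTER_CUBIC)
cv2.imwrite("pics/e1.png",np.hstack([g(a,230,90,75,110,5),g(b,175,135,75,110,5)]))
cv2.imwrite("pics/e2.png",np.hstack([a,b])[:,:,::-1][:, :1024]) if 0 else cv2.imwrite("pics/e2.png",cv2.resize(np.hstack([a,b])[:,:,::-1],(800,300)))
for d in(36+28,0,-110,-55,-49): print(d,(proj("side",SEAT+[-2.5,.5,d])-[230,90])*5)
E
```

```text
time_s: 25.13
ee_pos: [592.0, 152.6, 166.4]
ee_rot: [-90.0, -0.0, -98.0]
force: [0.1, -1.0, -0.5]
gripper_width: 80.4
time_s: 25.97
ee_pos: [593.7, 153.1, 322.1]
ee_rot: [-89.5, 0.2, -98.0]
force: [0.9, 0.4, 0.6]
gripper_width: 91.3
time_s: 26.8
ee_pos: [487.8, -81.4, 326.3]
ee_rot: [-90.0, 0.0, -98.2]
force: [0.5, 0.4, -0.5]
gripper_width: 91.1
t 26.8 pos [487.78 -81.41 326.29] rot [-90.03   0.02 -98.18] F [ 0.55  0.45 -0.5 ] w 91.1 q [-11.   8.  87.   0.  85.  -3.]
64 [143.68 175.83]
0 [145.56 267.63]
-110 [148.45 408.2 ]
-55 [147.06 340.42]
-49 [146.9  332.74]
```

View pics/e1.png

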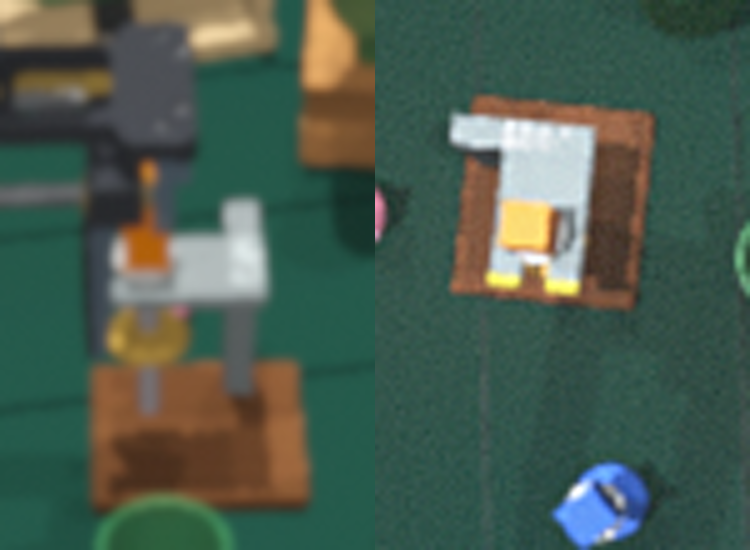

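View pics/e2.png

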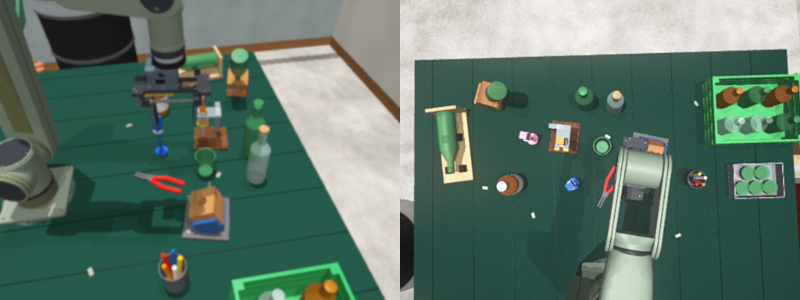

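The gauge hangs upright inside the lips (grip top ~(528,225) in the right crop). The side crop has the tip at (149,410) and the disc at (148,335), both as predicted for a 55 mm reading. The bystanders look unmoved.

```bash
python3 -c "
from workcell import env
print(env.job_done(), env.state()['time_s'])"
```

```text
the job is handed in; nothing more can be done
the job is handed in; nothing more can be done
```

The depth gauge has been down the slanted hole and is hanging in the fork again. I handed the job in at about 27 s of the 72 s allowed; no verdict is reported.

- **Measuring:** I took the orange gauge over the lips, tilted it 25° and lowered it along the hole's axis. It bottomed out: a further 0.7 mm of command gave no motion and the axial push rose to about 15 N. The depth was within 0.5 mm of 55 mm. With the stop flat on the wood, I held it there for more than 3 s.
- **Hanging it back:** The flange seated at the same tool height as at the grasp. I let go and moved the arm well away.
- **Last checks:** In the final pictures the gauge hangs upright inside the lips, about 2.5 mm towards the slot's mouth. Its tip and stop sit within about 1 mm of the pixels predicted for a 55 mm reading. I checked the glassware, pliers and marker cup only by eye, and they looked unmoved. The gripper partly hid the grip in the side view, but the top view showed it clear. No check failed or disagreed.

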